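# Put the returned parts bins back into the packed row

## Task

Put the returned stock away: lift every blue parts bin up and off the hanging rail and push it, tapered back end first, into a gap in the packed row in the shelf bay, easing its neighbours apart without tipping any over. At the end every bin, including any in the row that was left sticking out, must stand upright and straight in the bay, pushed fully home against the back panel; leave the other things on the bench where they are.

Things in the scene. Friction and masses are not known exactly. Their poses are not given: they have to be found in the camera images.
- bay: shelf bay without floor or roof, fixed on the bench: white back panel 110 mm high, two brown uprights 88 mm high; the bins stand in it side by side on the bench itself and slide sideways when pushed. x into the bay, y along the row, z up. Origin: on the bench (z = 0) midway between the uprights, just where a bin's origin lies (in x) when it is fully home
- bay_panel (a point): foot of the back panel's face, mid-width: x = 82 mm in the bay's frame; the lip of a bin that is home rests on the panel
- bay_front (a point): on the bench, middle of the bay's front line, x = -70 mm in its frame: front edges of the uprights, and front faces of bins that are home, lie here. The uprights' inner faces are at y = -196 and 196 mm: room for 8 bins and 24 mm to spare; pushing one in between takes up to some 20 N (the bins are slick)
- rail: hanging rail on a fixed stand: aluminium strip 5 mm thick along y between two grey posts at y = -165 and 165 mm (150 mm high, feet 8 mm high), a grey sheet 32 mm behind it, 150 mm high. Origin: on the bench below the strip's middle; x points away from the bins. Three hanging places 95 mm apart, two or three in use
- rail_top (a point): middle of the strip's top edge, 130 mm above the bench. A hung bin's lip sits over the strip, the bin's origin at x = -74, z = 44 mm in the rail's frame, its axes along the rail's; it must be raised at least 18 mm to come off
- row1: blue plastic parts bin, 140 long (x) x 46 wide (y) x 90 mm high, full of parts, 0.17 to 0.34 kg. Origin: centre of its underside; x to its back, z up. Front face with label at x = -70 mm, 66 mm high; sides 90 mm high from x = -30 back. Tapers: full width to x = 45 mm, slanting in to 26 mm wide at the back wall, x = 70 mm. In the bay from the start, lip as bin1; one of row1-5 sticks out 25-45 mm
- row2: blue plastic parts bin, 140 long (x) x 46 wide (y) x 90 mm high, full of parts, 0.17 to 0.34 kg. Origin: centre of its underside; x to its back, z up. Front face with label at x = -70 mm, 66 mm high; sides 90 mm high from x = -30 back. Tapers: full width to x = 45 mm, slanting in to 26 mm wide at the back wall, x = 70 mm. In the bay from the start, lip as bin1; one of row1-5 sticks out 25-45 mm
- row3: blue plastic parts bin, 140 long (x) x 46 wide (y) x 90 mm high, full of parts, 0.17 to 0.34 kg. Origin: centre of its underside; x to its back, z up. Front face with label at x = -70 mm, 66 mm high; sides 90 mm high from x = -30 back. Tapers: full width to x = 45 mm, slanting in to 26 mm wide at the back wall, x = 70 mm. In the bay from the start, lip as bin1; one of row1-5 sticks out 25-45 mm
- row4: blue plastic parts bin, 140 long (x) x 46 wide (y) x 90 mm high, full of parts, 0.17 to 0.34 kg. Origin: centre of its underside; x to its back, z up. Front face with label at x = -70 mm, 66 mm high; sides 90 mm high from x = -30 back. Tapers: full width to x = 45 mm, slanting in to 26 mm wide at the back wall, x = 70 mm. In the bay from the start, lip as bin1; one of row1-5 sticks out 25-45 mm
- row5: blue plastic parts bin, 140 long (x) x 46 wide (y) x 90 mm high, full of parts, 0.17 to 0.34 kg. Origin: centre of its underside; x to its back, z up. Front face with label at x = -70 mm, 66 mm high; sides 90 mm high from x = -30 back. Tapers: full width to x = 45 mm, slanting in to 26 mm wide at the back wall, x = 70 mm. In the bay from the start, lip as bin1; one of row1-5 sticks out 25-45 mm
- bin1: blue plastic parts bin, 140 long (x) x 46 wide (y) x 90 mm high, full of parts, 0.17 to 0.34 kg. Origin: centre of its underside; x to its back, z up. Front face with label at x = -70 mm, 66 mm high; sides 90 mm high from x = -30 back. Tapers: full width to x = 45 mm, slanting in to 26 mm wide at the back wall, x = 70 mm. Hangs on the rail at the start, if present
- bin2: blue plastic parts bin, 140 long (x) x 46 wide (y) x 90 mm high, full of parts, 0.17 to 0.34 kg. Origin: centre of its underside; x to its back, z up. Front face with label at x = -70 mm, 66 mm high; sides 90 mm high from x = -30 back. Tapers: full width to x = 45 mm, slanting in to 26 mm wide at the back wall, x = 70 mm. Hangs on the rail at the start, if present
- bin3: blue plastic parts bin, 140 long (x) x 46 wide (y) x 90 mm high, full of parts, 0.17 to 0.34 kg. Origin: centre of its underside; x to its back, z up. Front face with label at x = -70 mm, 66 mm high; sides 90 mm high from x = -30 back. Tapers: full width to x = 45 mm, slanting in to 26 mm wide at the back wall, x = 70 mm. Hangs on the rail at the start, if present
- bin1_lip (a point): rear face of bin1's hanging lip, 82 mm behind its origin, 81 mm up. The lip (26 mm wide) stands off the top of the back wall and turns down to 72 mm above the underside: a slot of x = 70 to 78 mm, open below, its roof 86 mm up
- bin2_lip (a point): rear face of bin2's hanging lip, 82 mm behind its origin, 81 mm up. The lip (26 mm wide) stands off the top of the back wall and turns down to 72 mm above the underside: a slot of x = 70 to 78 mm, open below, its roof 86 mm up
- bin3_lip (a point): rear face of bin3's hanging lip, 82 mm behind its origin, 81 mm up. The lip (26 mm wide) stands off the top of the back wall and turns down to 72 mm above the underside: a slot of x = 70 to 78 mm, open below, its roof 86 mm up
- elbow: steel elbow fitting lying on the bench behind, legs 70 mm, 34 mm high; origin under the bend; not to be disturbed
- spanner: steel spanner 170 mm long along its x, 9 mm thick, lying in front of the robot, between bay and rail; origin under its middle; not to be disturbed
- oilcan: aluminium can 60 mm across, 130 mm high, at the left of the bench; origin under its centre; not to be disturbed
- tape: roll of grey tape 90 mm across, 25 mm high, at the right of the bench; origin under its centre; not to be disturbed

How it is judged (in metres and radians):
At the end, for the whole second after the job is handed in: Every bin present (five of the row and those from the rail) stands on the bench between the bay's uprights, its lip within 8 mm of the back panel, tilted less than 0.1 rad, square to the bay within 0.2 rad, at rest and released (x of each of row1, row2, row3, row4, row5 in the frame of bay above -0.008 m and y of row1 in the frame of bay between -0.18 and 0.18 m and height (world z) of each of row1, row2, row3, row4, row5, bin1, bin2, bin3 below 0.012 m and angle between each of row1, row2, row3, row4, row5, bin1, bin2, bin3's own z axis and vertical below 0.1 rad and angle between the x axis of each of row1, row2, row3, row4, row5, bin1, bin2, bin3 and the x axis of bay, either way round below 0.2 rad and linear speed of each of row1, row2, row3, row4, row5, bin1, bin2, bin3 below 0.03 m/s and y of row2 in the frame of bay between -0.18 and 0.18 m and y of row3 in the frame of bay between -0.18 and 0.18 m and y of row4 in the frame of bay between -0.18 and 0.18 m and y of row5 in the frame of bay between -0.18 and 0.18 m and x of each of bin1_lip, bin2_lip, bin3_lip in the frame of bay above 0.074 m and y of bin1 in the frame of bay between -0.18 and 0.18 m and y of bin2 in the frame of bay between -0.18 and 0.18 m and y of bin3 in the frame of bay between -0.18 and 0.18 m); the robot touches nothing.
It fails at once if a bin is tipped over (leans more than 40 degrees) (angle between any of row1, row2, row3, row4, row5, bin1, bin2, bin3's own z axis and vertical above 0.7 rad).
It fails at once if something else on the bench is shoved more than 3 cm (distance of any of elbow, spanner, oilcan, tape from where it was at the start of the episode above 0.03 m).
Of bin1, bin2, bin3 only 2 to 3 are there at a start; the rules pass over those that are not, and their reading is None.
At some moment in a run one of row1, row2, row3, row4, row5 may be knocked a few centimetres aside while the robot is not near it.
Once in a run the grip may slacken for a moment while it holds something.
It also fails if it takes over 210 s, if anything falls off the work surface, if the arm or the gripper's body presses on something with over 40 N, if the wrist force passes 120 N, or if a joint passes its speed limit or range.

## Robot

A 6-joint arm with a two-finger parallel gripper is mounted at the origin on the work surface. World frame = base frame: x ahead of the robot, y to its left, z up, the work surface at z = 0. Lengths are in mm, angles in degrees, forces in N, time in s.
With the tool pointing down it reaches from about 300 to 850 mm from the base axis. Payload 4.2 kg.
Tool frame: the origin (TCP) lies between the finger pads; the fingertips stand 14 mm ahead of it and the grasp point (between the pads) lies 5 mm behind it; z points along the fingers, y is the line along which they close (so a half turn about z gives the same grasp; the last joint's range is limited). The gripper opens to 91 mm and grips with 3 to 60 N. Pads are 32 mm wide; open, the fingers measure 118 mm over their backs; the gripper's body (76 mm by 178 mm) begins 60 mm behind the grasp point.
Start: joints at [-70.302, 18.312, 89.639, -0, 72.044, -1.146], TCP at [204.605, -537.381, 227.976] pointing down, gripper open.
Joint ranges: [-177.97, 177.97], [-48.28, 115.42], [12.27, 149.76], [-77.06, 257.06], [2.81, 150.46], [-146.56, 146.56]. Speed limits (degrees/s): [147.25, 147.25, 180, 180, 180, 180].

## Interface

Orientations are given as [roll, pitch, yaw] about the fixed x, y, z axes, in that order (R = Rz(yaw) Ry(pitch) Rx(roll)).
In Python, from workcell import * gives the robot as it stands. The module is installed in compiled form; this text tells all that it offers.
- The arm moves only by the tool send_rows, never from a script. Its argument "deltas" is a list of rows, each a list of 2 entries, a list of its own where there are three numbers: the shift along the tool's x, y, z normalised to -1 to 1, where 1 is 0.5 m, then the turn, a rotation vector about the tool's x, y, z normalised to -1 to 1, where 1 is 0.5 rad. A call has 1 to 10 rows; each row shifts and turns the commanded pose from where the row before left it, along the tool's axes as they then stand; what a row does not reach is not made up. A row lasts 1/10 s, in which the tool goes at most 50 mm and 8.59 degrees, less where a joint would pass 70% of its speed; a pose out of reach is approached as far as the arm can. A call with a number of a shift or a turn outside -1 to 1 is refused whole. A call with a gripper value outside its range is refused whole. "grip" is the closure, from 0 (fully open) to 1 (shut), set as the call begins (left out, the last holds). The fingers move at their own pace and stop on an object; "grip_force" is the grip in N (left out, the last holds). Time passes only in rows, so rows that do not move let the fingers close. It gives the time, the measured TCP pose, the force, the opening and the grip force at its end, in the units of the state.
- state(): the state, without advancing time (a new reading comes with each control period).
- grab_frame(name): name is "side" or "top"; returns the picture (384x512x3 uint8, red, green, blue); there is no depth.
- calibration(name): a dict with "mtx" (3x3 intrinsics, pixels), "R" (3x3) and "t" (3): a world point X has camera coordinates R X + t. Camera axes: x right, y down, z forward; pixel columns grow to the right and rows downward; lengths in mm; the calibration is good to about 2 mm. A picture is of the moment at which its call begins. calibration takes no time and is no camera call.
- job_done(): hands the job in; it is judged then, once.
Trained networks look in the newest picture that a camera, given by its name, has taken for a name from the list of things; names that differ only in an ending like _2 or _b are one class to them, and where a whole thing is asked for, a point or a joint stands for the part that bears it (a point fixed in the world has none). Each returns a list of dicts, best first, with "p" (0 to 1); they miss things now and then, are a little off and sometimes report something else, mostly with a low value. They report only what shows in the picture. A call takes as long as a camera call.
- trace(camera, label): "pixels" (384x512 bool, what is visible of it) and "bbox" ([left, top, width, height] in pixels, round what is visible of it).
The state is a dict: "time_s": time; "qpos": joint angles; "qvel": joint speeds; "effort": joint torques, N m; "ee_pos": TCP position; "ee_rot": TCP orientation; "force": force on the tool from outside, world axes, zero at the start; "torque": the same for the moment, N m; "gripper_width": finger opening in mm; "gripper_force": force on a finger pad.
Only numpy, scipy, OpenCV 4.12 (cv2) and the standard library are available. Lean on these libraries where they do the work, as an engineer would, in place of code of your own. Each camera call takes 0.05 s, during which the arm holds its last target. There are 200 camera calls.

## Working session

There is one attempt and no reset: what is moved stays moved. The work goes in short steps, Python scripts to look and compute and a tool call to move; the robot and the scene stay as the last step left them, time stands still between calls to the robot, and variables do not carry over. Pictures are saved under pics/ and viewed, at most 14 in all, crops included, and the job is handed in when it is done.

Besides the shell and the picture viewer there is one more tool, called after "Emit:" as name([rows], argument=value, ...), one row to a line, values as JSON. send_rows: Moves the arm, as the interface text tells. Scaled input: -1 to 1 covers 0.5 m each way for a shift and 0.5 rad each way for a turn. Its arguments: {"type":"object","properties":{"deltas":{"type":"array","items":{"type":"array"}},"grip":{"type":"number"},"grip_force":{"type":"number"}},"required":["deltas"]}

```bash
mkdir -p pics
python3 - <<'E'
from workcell import *
import cv2,numpy as np
for c in("side","top"):
    im=grab_frame(c); cv2.imwrite(f"pics/{c}0.png",cv2.resize(im[:,:,::-1],(800,600)))
    k=calibration(c); print(c,k["mtx"].round(1).tolist(),k["R"].round(4).tolist(),k["t"].round(1).tolist(), (-k["R"].T@k["t"]).round(0))
s=state();print(s)
E
```

```text
side [[419.5, 0.0, 248.6], [0.0, 419.5, 190.5], [0.0, 0.0, 1.0]] [[-0.7811, -0.6241, -0.0182], [-0.4383, 0.5689, -0.6958], [0.4446, -0.5356, -0.718]] [463.9, 331.4, 1310.9] [ -75.  803. 1180.]
top [[386.3, 0.0, 258.6], [0.0, 386.3, 196.4], [0.0, 0.0, 1.0]] [[-0.015, -0.9999, 0.002], [-0.9973, 0.0148, -0.072], [0.072, -0.0031, -0.9974]] [-4.8, 553.2, 1452.9] [ 447.   -8. 1489.]
{'time_s': 0.1, 'qpos': array([-7.03002908e+01,  1.83454035e+01,  8.96988792e+01,  9.97599577e-04,
        7.20429743e+01, -1.14624479e+00]), 'qvel': array([ 4.32771849e-02,  6.87170486e-03, -1.65111174e-01,  1.31069519e-04,
       -5.45068456e-02,  3.47478952e-02]), 'effort': array([ 9.96192684e-04, -4.13332272e+01, -2.32509720e+01,  7.29424506e-02,
        4.22398327e-02, -6.19332877e-05]), 'ee_pos': array([ 204.47733667, -536.96091325,  227.23377885]), 'ee_rot': array([-1.79912779e+02, -2.69387143e-03,  2.08456436e+01]), 'force': array([ 0.23567917, -0.21131523,  0.2186528 ]), 'torque': array([-0.04877975,  0.00854185,  0.00862774]), 'gripper_force': 0.0, 'gripper_width': 91.24999321017344}
```

View pics/top0.png

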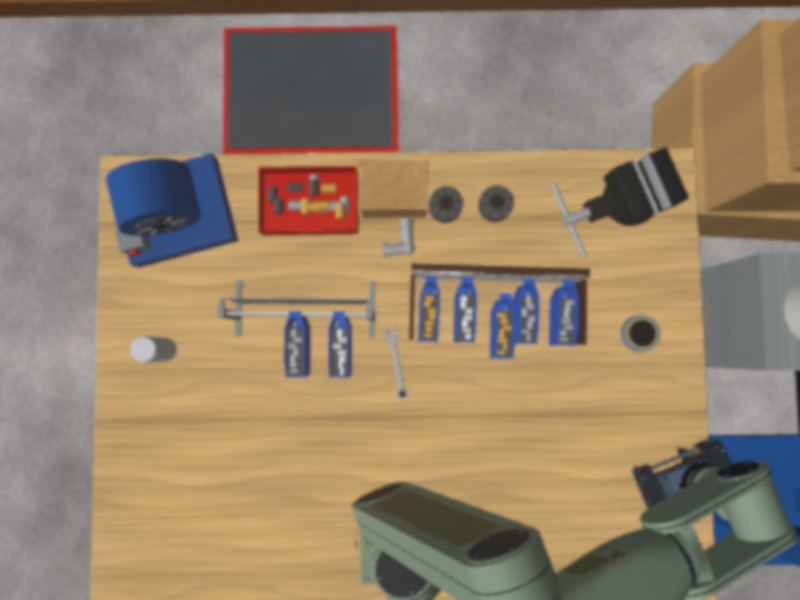

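View pics/side0.png

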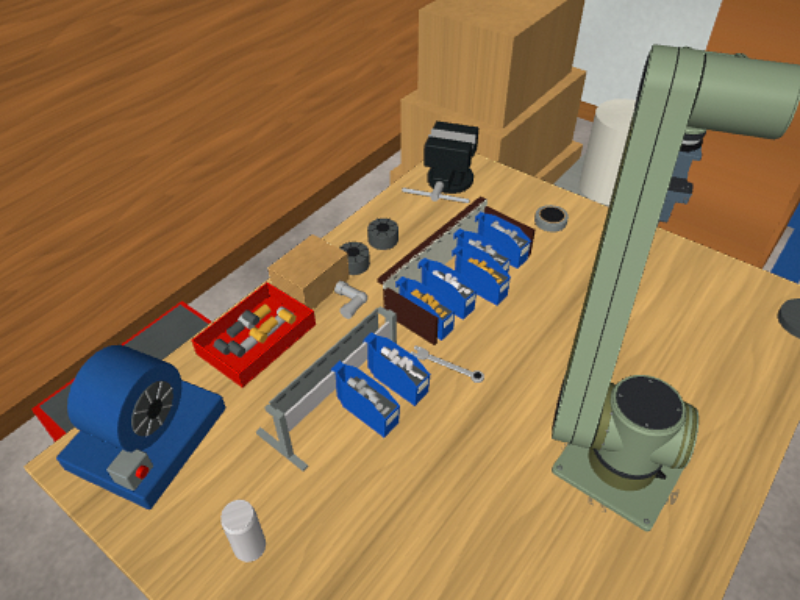

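```bash
cat > h.py <<'E'
from workcell import *
import cv2,numpy as np
from scipy.optimize import minimize
def proj(c,P):
    k=calibration(c);q=np.atleast_2d(P)@k["R"].T+k["t"];u=q@k["mtx"].T
    return u[:,:2]/u[:,2:]
def unproj(c,uv,z):
    k=calibration(c);d=k["R"].T@np.linalg.inv(k["mtx"])@np.array([uv[0],uv[1],1.]);o=-k["R"].T@k["t"]
    return o+d*(z-o[2])/d[2]
BIN=np.array([[x,s*y,z] for s in(1,-1) for x,y,z in[(-70,23,0),(45,23,0),(70,13,0),(-70,23,66),(-30,23,90),(45,23,90),(70,13,90),(82,13,90),(82,13,72)]],float)
def place(P,x,y,z,yaw):
    c,s=np.cos(yaw),np.sin(yaw);return P@np.array([[c,s,0],[-s,c,0],[0,0,1]])+[x,y,z]
def sil(c,P,S=4):
    h=cv2.convexHull((proj(c,P)*S).round().astype(np.int32));m=np.zeros((384*S,512*S),np.uint8);cv2.fillConvexPoly(m,h,1)
    return cv2.resize(m.astype(np.float32),(512,384),interpolation=cv2.INTER_AREA)
E
python3 - <<'E'
from h import *
for c in("side","top"):
    grab_frame(c); 
    for l in("bin1","row1","bay","rail","bay_panel","bay_front","rail_top","bin1_lip"):
        try:
            r=trace(c,l);print(c,l,[(round(d["p"],2),d["bbox"],int(d["pixels"].sum())) for d in r])
            np.save(f"m_{c}_{l}.npy",np.array([d["pixels"] for d in r]))
        except Exception as e: print(c,l,e)
E
```

```text
side bin1 [(0.76, [232.7, 210.0, 42.8, 52.6], 1144), (0.73, [212.4, 229.7, 43.3, 51.3], 1172), (0.21, [163.8, 197.1, 89.4, 106.8], 2366)]
side row1 [(0.93, [267.9, 164.2, 37.6, 36.7], 767), (0.9, [290.3, 145.0, 34.1, 27.1], 346), (0.75, [303.1, 135.3, 36.8, 37.9], 652), (0.7, [255.4, 179.2, 35.6, 36.8], 586), (0.62, [288.5, 156.2, 35.4, 39.6], 827), (0.6, [211.9, 232.1, 44.7, 48.3], 1147)]
side bay [(0.61, [241.1, 126.8, 101.5, 93.7], 1881)]
side rail [(0.61, [164.3, 194.1, 85.3, 107.5], 2097)]
side bay_panel [(0.78, [241.5, 126.9, 95.2, 94.0], 1837)]
side bay_front [(0.83, [241.7, 124.9, 100.2, 95.5], 1886), (0.38, [305.5, 135.6, 33.7, 36.6], 643)]
side rail_top [(0.68, [162.9, 194.8, 90.2, 100.7], 2227)]
side bin1_lip [(0.28, [239.7, 124.5, 102.1, 95.5], 1932)]
top bin1 [(0.63, [180.8, 197.8, 17.0, 43.2], 647)]
top row1 [(0.95, [288.6, 176.2, 18.8, 40.2], 546), (0.87, [327.1, 178.9, 16.5, 40.2], 604), (0.79, [267.2, 177.4, 15.5, 44.6], 509), (0.74, [312.5, 188.8, 17.5, 40.5], 615), (0.71, [351.4, 182.5, 18.7, 40.0], 672), (0.51, [262.7, 170.3, 115.8, 49.0], 1446)]
top bay [(0.91, [261.1, 167.8, 116.8, 55.8], 1383)]
top rail [(0.83, [140.4, 182.2, 103.0, 31.4], 803), (0.47, [268.0, 181.0, 15.0, 38.0], 549)]
top bay_panel [(0.78, [262.1, 167.9, 115.8, 55.2], 1284)]
top bay_front [(0.89, [263.5, 169.4, 114.3, 50.3], 1520)]
top rail_top [(0.8, [140.6, 176.3, 99.6, 39.7], 928)]
top bin1_lip [(0.73, [292.1, 176.8, 16.0, 40.5], 555), (0.57, [326.2, 178.4, 16.3, 40.8], 541)]
```

Run:
```python
from h import *
a=grab_frame("top")[155:235,135:395]; b=grab_frame("side")[115:295,155:355]
cv2.imwrite("pics/t1.png",cv2.resize(a[:,:,::-1],None,fx=3,fy=3,interpolation=cv2.INTER_CUBIC))
cv2.imwrite("pics/s1.png",cv2.resize(b[:,:,::-1],None,fx=3.3,fy=3.3,interpolation=cv2.INTER_CUBIC))
```

```text
(no output)
```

View pics/t1.png

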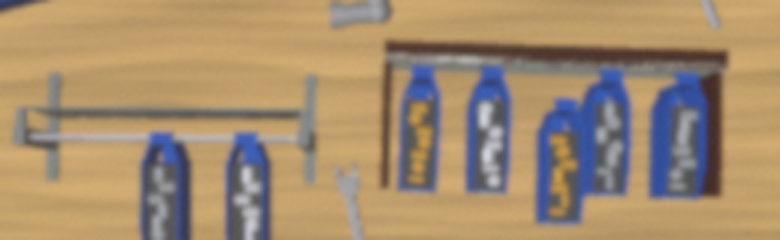

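View pics/s1.png

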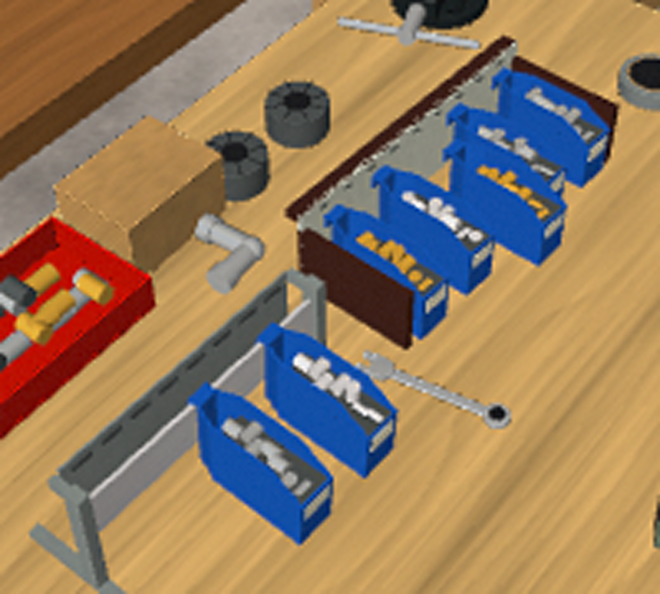

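```bash
cat > fit.py <<'E'
from h import *
from scipy.ndimage import binary_fill_holes
def look():
    M={}
    for c in("side","top"):
        im=grab_frame(c);L=[]
        for l in("row1","bin1"):
            for d in trace(c,l):
                m=d["pixels"]
                if 250<m.sum()<1300 and not any((m&o).sum()>.4*min(m.sum(),o.sum()) for o in L): L.append(m)
        hsv=cv2.cvtColor(im,cv2.COLOR_RGB2HSV)
        M[c]=(L,hsv)
    return M
def fit(M,m,z,x0,free=3):
    "x0=[x,y,yaw]"
    def masks(c,p):
        s=sil(c,place(BIN,p[0],p[1],z,p[2]));L=M[c][0]
        j=int(np.argmax([np.minimum(s,o).sum()/np.maximum(s,o).sum() for o in L]))
        oth=np.zeros(s.shape,bool)
        for i,o in enumerate(L):
            if i!=j:oth|=o&~L[j]
        return L[j],oth
    R={c:masks(c,x0) for c in M}
    def f(q):
        p=x0+q*np.array([10,10,.1]);e=0
        for c in M:
            s=sil(c,place(BIN,p[0],p[1],z,p[2]));t,o=R[c];d=np.abs(s-t);d[o]=0
            if c=="side" and z==0: d=d*.5
            e+=d.sum()/max(t.sum(),1)
        return e
    r=minimize(f,np.zeros(3),method="Nelder-Mead",options=dict(initial_simplex=[[0,0,0],[1,0,0],[0,1,0],[0,0,1]],xatol=.02,fatol=1e-4))
    return x0+r.x*np.array([10,10,.1]),r.fun
def bins(yaw=-.02):
    M=look();out=[]
    print({c:len(M[c][0]) for c in M})
    for m in M["top"][0]:
        v,u=np.nonzero(m);z=44 if u.mean()<250 else 0
        X=unproj("top",(u.mean(),v.mean()),z+65)
        p,e=fit(M,m,z,np.array([X[0]+(0),X[1],yaw]));out.append((p[1],p[0],np.degrees(p[2]),z,e))
    out.sort(reverse=True)
    for o in out: print("y %.1f x %.1f yaw %.2f z %d err %.3f"%o)
    return out
E
python3 - <<'E'
from fit import *
bins()
O=lambda a,b:(135+a/3,155+b/3)
print("L upright inner front top",unproj("top",O(388,187),88),"R outer",unproj("top",O(720,194),88))
print("panel back L",unproj("top",O(388,41),110),"R",unproj("top",O(727,52),110))
print("rail strip L",unproj("top",O(32,135),130),"R",unproj("top",O(298,139),130))
print("rail posts",unproj("top",O(20,125),150),unproj("top",O(308,130),150))
S=lambda a,b:(155+a/3.3,115+b/3.3)
print("bay L upright bottom front",unproj("side",S(410,347),0),"top",unproj("side",S(412,293),88),"panel top Lback",unproj("side",S(288,213),110),"R",unproj("side",S(513,40),110),"Rupright front top",unproj("side",S(616,106),88))
E
```

```text
{'side': 7, 'top': 7}
y 236.3 x 459.3 yaw -2.92 z 44 err 0.227
y 138.0 x 457.8 yaw -2.86 z 44 err 0.237
y -72.1 x 536.1 yaw -2.53 z 0 err 0.514
y -157.4 x 533.5 yaw -2.65 z 0 err 0.127
y -247.9 x 493.7 yaw -4.15 z 0 err 0.096
y -302.1 x 528.5 yaw -2.12 z 0 err 0.084
y -392.8 x 523.0 yaw -3.72 z 0 err 0.122
L upright inner front top [472.0339284  -32.49143133  88.        ] R outer [ 457.61170215 -433.23151143   88.        ]
panel back L [646.48877029 -34.91680775 110.        ] R [ 627.23492551 -441.19406853  110.        ]
rail strip L [538.49560177 385.25068166 130.        ] R [529.15756979  73.02334603 130.        ]
rail posts [548.95695749 393.40933852 150.        ] [538.21541471  60.13921184 150.        ]
bay L upright bottom front [472.2854991  -27.56486686   0.        ] top [473.5236846  -27.76804352  88.        ] panel top Lback [640.42288868 -24.49946929 110.        ] R [ 612.57986477 -437.40143513  110.        ] Rupright front top [ 456.67925789 -428.10851788   88.        ]
```

Emit:
send_rows([
  [[0,0,0],[0,0,0.27]],
  [[0,0,0],[0,0,0.27]],
  [[0,0,0],[0,0,0.27]],
  [[0.05,-0.08,0],[0,0,0]],
  [[0.05,-0.08,0],[0,0,0]],
  [[0.05,-0.08,0],[0,0,0]],
  [[0.04,-0.08,0.01],[0,0,0]],
  [[0.04,-0.08,0.05],[0,0,0]],
  [[0.04,-0.09,0.07],[0,0,0]],
  [[0.035,-0.104,0.07],[0,0,0]],
], grip=1)

```text
time_s: 2.4
ee_pos: [361.3, -266.1, 142.2]
ee_rot: [179.9, -0.1, -2.4]
force: [0.7, -0.3, 0.3]
gripper_width: 14.0
gripper_force: 0.0
```

Emit:
send_rows([
  [[0,0,0],[0,0,0]],
  [[0,0,0.09],[0,0,0]],
  [[0,0,0.094],[0,0,0]],
  [[0.02,0,0],[0,0,0]],
  [[0.02,0,0],[0,0,0]],
  [[0.02,0,0],[0,0,0]],
  [[0.02,0,0],[0,0,0]],
  [[0.02,0,0],[0,0,0]],
  [[0.02,0,0],[0,0,0]],
  [[0.01,0,0],[0,0,0]],
])

```text
time_s: 3.4
ee_pos: [426.6, -270.3, 51.2]
ee_rot: [180.0, -0.1, -2.3]
force: [-2.7, -0.1, 0.8]
gripper_width: 0.7
gripper_force: 0.6
```

Emit:
send_rows([
  [[0.006,0,0],[0,0,0]],
  [[0.006,0,0],[0,0,0]],
  [[0,0,0],[0,0,0]],
])

```text
time_s: 3.7
ee_pos: [431.6, -270.3, 50.6]
ee_rot: [180.0, -0.0, -2.4]
force: [-0.1, 1.2, -1.0]
gripper_width: 0.4
gripper_force: 0.0
```

Emit:
send_rows([
  [[-0.05,0,0],[0,0,0]],
  [[-0.06,0,0],[0,0,0]],
  [[0,-0.046,0.028],[0,0,0]],
  [[0,0,0],[0,0,0]],
])

```text
time_s: 4.1
ee_pos: [374.9, -242.8, 35.6]
ee_rot: [-179.8, 0.2, -2.4]
force: [0.9, 0.4, -0.7]
gripper_width: 0.8
gripper_force: 0.0
```

Run:
```python
from fit import *
bins()
print(state()["ee_pos"])
a=grab_frame("top")[150:240,200:400]; b=grab_frame("side")[115:235,225:355]
cv2.imwrite("pics/t2.png",np.vstack([cv2.resize(a[:,:,::-1],(600,270)),cv2.resize(b[:,:,::-1],(358,330))[:, :] if 0 else np.pad(cv2.resize(b[:,:,::-1],(358,330)),((0,0),(0,242),(0,0)))]))
```

```text
{'side': 7, 'top': 7}
y 235.8 x 459.6 yaw -1.18 z 44 err 0.210
y 140.3 x 459.4 yaw -3.08 z 44 err 0.272
y -73.1 x 534.8 yaw -3.43 z 0 err 0.397
y -157.3 x 533.1 yaw -3.21 z 0 err 0.192
y -241.7 x 517.8 yaw 1.19 z 0 err 0.253
y -303.2 x 527.6 yaw -0.65 z 0 err 0.199
y -393.9 x 524.0 yaw -3.44 z 0 err 0.430
[ 378.26691706 -245.88576205   37.12798338]
```

View pics/t2.png

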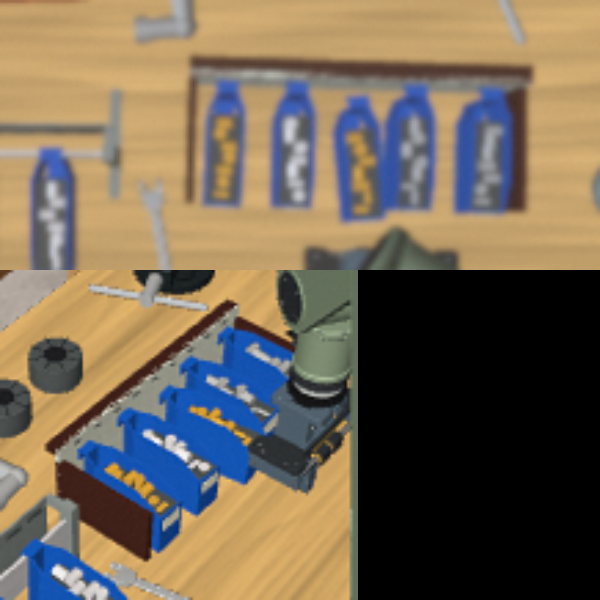

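Emit:
send_rows([
  [[0.04,0,0],[0,0,0]],
  [[0.04,0,0],[0,0,0]],
  [[0.02,0,0],[0,0,0]],
  [[0.01,0,0],[0,0,0]],
  [[0.01,0,0],[0,0,0]],
  [[0.01,0,0],[0,0,0]],
  [[0.006,0,0],[0,0,0]],
  [[0,0,0],[0,0,0]],
])

```text
time_s: 5.3
ee_pos: [445.6, -247.9, 36.7]
ee_rot: [180.0, -0.0, -2.4]
force: [-0.2, -0.1, -0.3]
gripper_width: 0.3
gripper_force: 0.0
```

Emit:
send_rows([
  [[0.006,0,0],[0,0,0]],
  [[0.004,0,0],[0,0,0]],
  [[0,0,0],[0,0,0]],
])

```text
time_s: 5.6
ee_pos: [446.5, -247.3, 36.3]
ee_rot: [-179.9, 0.5, -2.3]
force: [-10.0, -2.2, 5.7]
gripper_width: 0.4
gripper_force: 4.8
```

Emit:
send_rows([
  [[-0.09,0,0],[0,0,0]],
  [[0,0,-0.09],[0,0,0]],
  [[0,0,-0.09],[0,0,0]],
  [[0,0,-0.09],[0,0,0]],
  [[0,0,-0.09],[0,0,0]],
  [[0,-0.09,0],[0,0,0]],
  [[0,-0.09,0],[0,0,0]],
  [[0,-0.09,0],[0,0,0]],
  [[0,-0.09,0],[0,0,0]],
  [[0,-0.09,0],[0,0,0]],
], grip=0)

```text
time_s: 6.6
ee_pos: [414.5, -19.7, 217.0]
ee_rot: [-180.0, -0.1, -2.4]
force: [1.4, 0.1, 0.7]
gripper_width: 77.5
gripper_force: 0.0
```

Emit:
send_rows([
  [[0.02,-0.08,0],[0,0,0]],
  [[0.02,-0.08,0],[0,0,0]],
  [[0.02,-0.08,0],[0,0,0]],
  [[0,-0.08,0],[0,0,0]],
  [[0,0,0],[0,0,0]],
  [[0,0,0],[0,0,0]],
])

```text
time_s: 7.2
ee_pos: [451.0, 137.7, 216.6]
ee_rot: [180.0, 0.0, -2.2]
force: [-0.3, -0.1, 0.0]
gripper_width: 91.1
gripper_force: 0.0
```

```bash
cat > go.py <<'E'
import sys
from h import *
from scipy.spatial.transform import Rotation as Ro
s=state();t=np.array([float(v) for v in sys.argv[1:4]]);R=Ro.from_euler("xyz",s["ee_rot"],degrees=True)
print(s["time_s"],s["ee_pos"].round(1),s["ee_rot"].round(2),s["force"].round(1),s["gripper_width"].round(1),"need",(R.inv().apply(t-s["ee_pos"])/500).round(4))
E
python3 go.py 445 139.5 200
```

```text
Traceback (most recent call last):
  File "go.py", line 5, in <module>
    print(s["time_s"],s["ee_pos"].round(1),s["ee_rot"].round(2),s["force"].round(1),s["gripper_width"].round(1),"need",(R.inv().apply(t-s["ee_pos"])/500).round(4))
                                                                                    ^^^^^^^^^^^^^^^^^^^^^^^^
AttributeError: 'float' object has no attribute 'round'
```

Emit:
send_rows([
  [[-0.01,-0.004,0.05],[0,0,0]],
  [[0,0,0.07],[0,0,0]],
  [[0,0,0.07],[0,0,0]],
  [[0,0,0.065],[0,0,0]],
  [[0,0,0],[0,0,0]],
  [[0,0,0],[0,0,0]],
])

```text
time_s: 7.8
ee_pos: [446.5, 138.5, 89.7]
ee_rot: [180.0, 0.0, -2.4]
force: [0.2, -0.8, 0.1]
gripper_width: 91.1
gripper_force: 0.0
```

Emit:
send_rows([
  [[0,0,0],[0,0,0]],
  [[0,0,0],[0,0,0]],
  [[0,0,0],[0,0,0]],
  [[0,0,0],[0,0,0]],
  [[0,0,0],[0,0,0]],
  [[0,0,0],[0,0,0]],
], grip=1, grip_force=40)

```text
time_s: 8.4
ee_pos: [446.2, 139.5, 89.3]
ee_rot: [180.0, -0.0, -2.3]
force: [0.1, 0.4, 1.2]
gripper_width: 46.3
gripper_force: 7.4
```

Emit:
send_rows([
  [[0,0,0],[0,0,0]],
  [[0,0,0],[0,0,0]],
  [[0,0,-0.02],[0,0,0]],
  [[0,0,-0.02],[0,0,0]],
  [[0,0,-0.03],[0,0,0]],
  [[0,0,-0.03],[0,0,0]],
  [[-0.06,0,-0.03],[0,0,0]],
  [[-0.06,0,0],[0,0,0]],
  [[-0.06,0,0],[0,0,0]],
  [[0,0,0],[0,0,0]],
])

```text
time_s: 9.4
ee_pos: [352.0, 142.5, 154.4]
ee_rot: [179.9, 0.2, -2.3]
force: [0.3, 0.2, -1.2]
gripper_width: 45.7
gripper_force: 40.0
```

```bash
sed -i 's/s\["gripper_width"\].round(1)/round(s["gripper_width"],1),round(s["gripper_force"],1)/' go.py; python3 go.py 360 -195 110;python3 - <<'E'
from h import *
b=grab_frame("side")[140:300,180:380]
cv2.imwrite("pics/s3.png",cv2.resize(b[:,:,::-1],(600,480)))
E
```

```text
9.4 [352.  142.5 154.4] [179.94   0.2   -2.3 ] [ 0.3  0.2 -1.2] 45.7 40.0 need [0.0434 0.6737 0.0893]
```

View pics/s3.png

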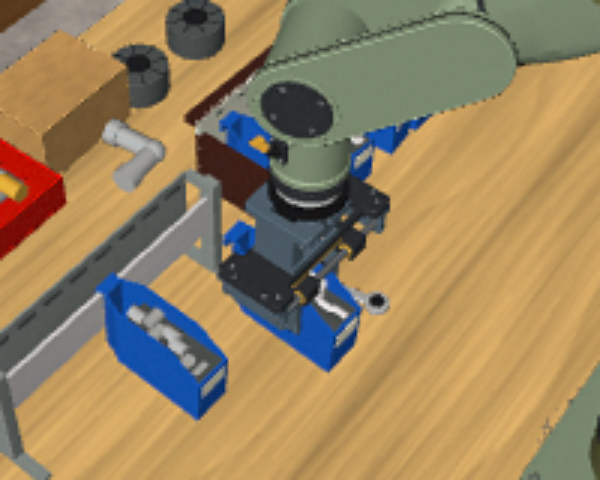

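Emit:
send_rows([
  [[0.014,0.05,0],[0,0,0]],
  [[0,0.08,0],[0,0,0]],
  [[0,0.08,0],[0,0,0]],
  [[0,0.08,0],[0,0,0]],
  [[0,0.08,0],[0,0,0]],
  [[0,0.08,0],[0,0,0]],
  [[0,0.08,0],[0,0,0]],
  [[0,0.08,0.03],[0,0,0]],
  [[0,0.06,0.06],[0,0,0]],
  [[0,0,0.06],[0,0,0]],
])

```text
time_s: 10.45
ee_pos: [351.9, -196.8, 79.4]
ee_rot: [179.8, -0.3, -2.6]
force: [-0.1, 0.8, -2.0]
gripper_width: 45.8
gripper_force: 40.0
```

Emit:
send_rows([
  [[0,0,0],[0,0,0]],
])

```text
time_s: 10.55
ee_pos: [347.7, -192.0, 76.8]
ee_rot: [-179.8, 0.4, -2.5]
force: [-1.0, 1.1, -2.4]
gripper_width: 46.3
gripper_force: 40.0
```

```bash
python3 go.py 345 -193 49;python3 - <<'E'
from fit import *
bins()
a=grab_frame("top")[150:270,200:400]
cv2.imwrite("pics/t4.png",cv2.resize(a[:,:,::-1],(800,480),interpolation=cv2.INTER_CUBIC))
E
```

```text
10.55 [ 347.7 -192.    76.8] [-179.81    0.37   -2.5 ] [-1.   1.1 -2.4] 46.3 40.0 need [-0.0049  0.0024  0.0556]
{'side': 6, 'top': 8}
y 236.1 x 459.3 yaw -0.67 z 44 err 0.194
y 235.8 x 459.2 yaw -1.20 z 44 err 0.197
y -19.4 x 723.2 yaw -39.45 z 0 err 2.367
y -72.8 x 535.6 yaw -4.46 z 0 err 0.323
y -157.5 x 534.3 yaw -2.60 z 0 err 0.098
y -241.5 x 531.5 yaw 3.93 z 0 err 0.904
y -302.7 x 529.7 yaw -1.56 z 0 err 0.503
y -392.0 x 522.3 yaw -4.88 z 0 err 0.352
```

View pics/t4.png

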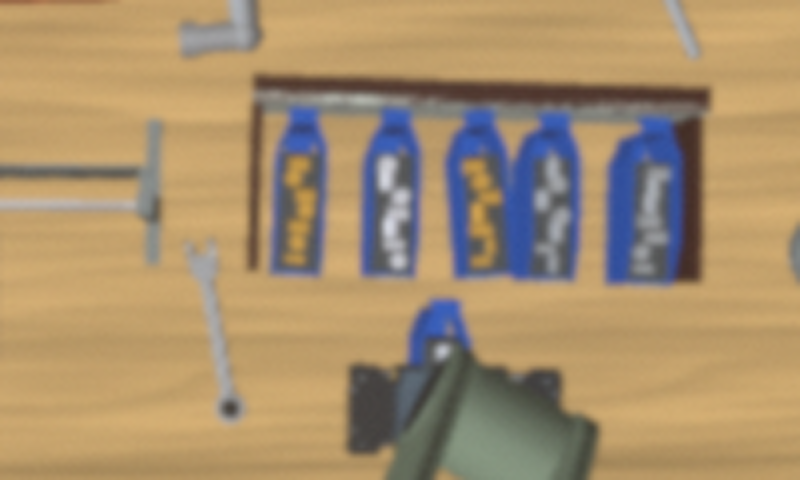

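Emit:
send_rows([
  [[0,0,0.03],[0,0,0]],
  [[0,0,0.027],[0,0,0]],
  [[0.02,0,0],[0,0,0]],
  [[0.02,0,0],[0,0,0]],
  [[0.015,0,0],[0,0,0]],
  [[0.015,0,0],[0,0,0]],
  [[0.015,0,0],[0,0,0]],
  [[0.015,0,0],[0,0,0]],
  [[0.015,0,0],[0,0,0]],
  [[0,0,0],[0,0,0]],
])

```text
time_s: 11.9
ee_pos: [408.2, -194.5, 50.8]
ee_rot: [180.0, -0.1, -2.3]
force: [-0.4, -0.5, -2.3]
gripper_width: 45.8
gripper_force: 40.0
```

Emit:
send_rows([
  [[0.01,0,0],[0,0,0]],
  [[0.01,0,0],[0,0,0]],
  [[0.01,0,0],[0,0,0]],
  [[0.01,0,0],[0,0,0]],
  [[0.01,0,0],[0,0,0]],
  [[0,0,0],[0,0,0]],
])

```text
time_s: 12.5
ee_pos: [432.9, -195.4, 50.7]
ee_rot: [180.0, -0.1, -2.3]
force: [-0.2, -1.2, -1.8]
gripper_width: 45.8
gripper_force: 40.0
```

Emit:
send_rows([
  [[0,0,0.004],[0,0,0]],
  [[0,0,0.004],[0,0,0]],
  [[0,0,0],[0,0,0]],
])

```text
time_s: 12.8
ee_pos: [433.9, -195.6, 49.1]
ee_rot: [179.9, -0.3, -2.4]
force: [0.8, 4.0, 15.1]
gripper_width: 45.6
gripper_force: 40.0
```

Emit:
send_rows([
  [[0,0,0],[0,0,0]],
  [[0,0,0],[0,0,0]],
  [[0,0,0],[0,0,0]],
  [[0,0,-0.05],[0,0,0]],
  [[0,0,-0.08],[0,0,0]],
  [[0,0,-0.07],[0,0,0]],
  [[-0.05,0,0],[0,0,0]],
  [[-0.08,0,0],[0,0,0]],
  [[-0.07,0,0],[0,0,0]],
  [[0,0,0],[0,0,0]],
], grip=0)

```text
time_s: 13.8
ee_pos: [327.4, -189.7, 146.0]
ee_rot: [-179.9, 0.2, -2.5]
force: [0.0, -0.6, 0.3]
gripper_width: 91.1
gripper_force: 0.0
```

```bash
python3 go.py 335 -191 37;python3 - <<'E'
from fit import *
bins()
E
```

```text
13.8 [ 327.4 -189.7  146. ] [-179.9     0.25   -2.46] [ 0.  -0.6  0.3] 91.1 0.0 need [0.0162 0.0024 0.2179]
{'side': 7, 'top': 7}
y 235.3 x 458.4 yaw -2.11 z 44 err 0.248
y -73.1 x 537.0 yaw -3.09 z 0 err 0.333
y -157.6 x 534.6 yaw -4.18 z 0 err 0.141
y -195.9 x 440.6 yaw -3.88 z 0 err 0.143
y -237.7 x 514.4 yaw 12.92 z 0 err 0.187
y -299.4 x 527.8 yaw -2.31 z 0 err 0.265
y -393.4 x 523.5 yaw -4.14 z 0 err 0.255
```

Run:
```python
from h import *
a=grab_frame("top")[160:250,240:390]; b=grab_frame("side")[115:235,225:355]
cv2.imwrite("pics/t5.png",np.hstack([cv2.resize(a[:,:,::-1],(450,270)),cv2.resize(b[:,:,::-1],(292,270))]))
```

```text
(no output)
```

View pics/t5.png

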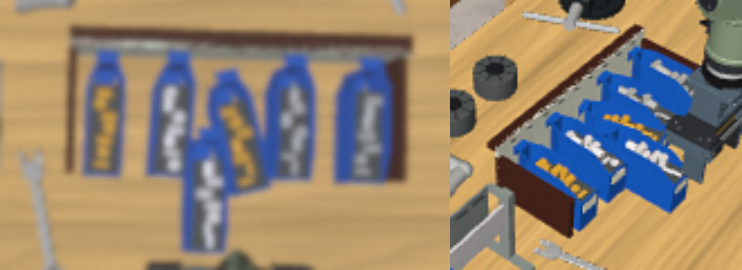

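Emit:
send_rows([
  [[0.03,0.05,0],[0,0,0]],
  [[0,0.053,0],[0,0,0]],
  [[0,0,0.07],[0,0,0]],
  [[0,0,0.08],[0,0,0]],
  [[0,0,0.068],[0,0,0]],
  [[0,0,0],[0,0,0]],
], grip=1)

```text
time_s: 14.8
ee_pos: [342.5, -241.3, 34.4]
ee_rot: [-179.7, 0.5, -2.3]
force: [-1.3, 1.1, 0.7]
gripper_width: 46.0
gripper_force: 0.0
```

```bash
python3 go.py 424 -241.5 37
```

```text
14.8 [ 342.5 -241.3   34.4] [-179.69    0.46   -2.34] [-1.3  1.1  0.7] 46.0 0.0 need [ 0.1628 -0.0063 -0.0065]
```

Emit:
send_rows([
  [[0,0,0],[0,0,0]],
  [[0,0,0],[0,0,0]],
  [[0,0,0],[0,0,0]],
  [[0,0,0],[0,0,0]],
  [[0,0,0],[0,0,0]],
  [[0.05,-0.006,0],[0,0,0]],
  [[0.05,0,0],[0,0,0]],
  [[0.05,0,0],[0,0,0]],
  [[0.01,0,0],[0,0,0]],
  [[0,0,0],[0,0,0]],
])

```text
time_s: 15.8
ee_pos: [425.0, -243.4, 37.7]
ee_rot: [180.0, 0.0, -2.3]
force: [0.2, 1.0, -0.5]
gripper_width: 0.6
gripper_force: 0.0
```

Emit:
send_rows([
  [[0.01,0,0],[0,0,0]],
  [[0.01,0,0],[0,0,0]],
  [[0.01,0,0],[0,0,0]],
  [[0.01,0,0],[0,0,0]],
  [[0,0,0],[0,0,0]],
])

```text
time_s: 16.3
ee_pos: [444.6, -244.3, 37.6]
ee_rot: [-180.0, 0.1, -2.3]
force: [-2.7, -0.1, 1.6]
gripper_width: 0.6
gripper_force: 1.2
```

Emit:
send_rows([
  [[0.005,0,0],[0,0,0]],
  [[0,0,0],[0,0,0]],
  [[-0.05,0,0],[0,0,0]],
  [[-0.08,0,0],[0,0,0]],
  [[-0.09,0,0],[0,0,0]],
  [[0,0,0],[0,0,0]],
])

```text
time_s: 16.9
ee_pos: [331.9, -237.4, 37.1]
ee_rot: [-179.8, 0.3, -2.5]
force: [-1.6, -0.2, 0.4]
gripper_width: 0.5
gripper_force: 0.0
```

```bash
python3 go.py 342 -192 37;python3 - <<'E'
from fit import *
bins()
E
```

```text
16.9 [ 331.9 -237.4   37.1] [-179.8     0.31   -2.51] [-1.6 -0.2  0.4] 0.5 0.0 need [ 0.0162 -0.0917  0.0005]
{'side': 7, 'top': 7}
y 235.3 x 459.4 yaw -0.75 z 44 err 0.252
y -73.4 x 536.9 yaw -2.80 z 0 err 0.445
y -155.6 x 535.2 yaw -5.19 z 0 err 0.108
y -196.8 x 441.7 yaw -4.92 z 0 err 0.119
y -239.8 x 532.2 yaw 10.93 z 0 err 0.104
y -302.3 x 527.7 yaw -1.80 z 0 err 0.154
y -393.3 x 523.9 yaw -4.15 z 0 err 0.145
```

Emit:
send_rows([
  [[0,-0.046,0],[0,0,0]],
  [[0,-0.046,0],[0,0,0]],
  [[0.03,0,0],[0,0,0]],
  [[0.03,0,0],[0,0,0]],
  [[0.02,0,0],[0,0,0]],
  [[0.02,0,0],[0,0,0]],
  [[0.02,0,0],[0,0,0]],
  [[0.02,0,0],[0,0,0]],
  [[0.02,0,0],[0,0,0]],
  [[0,0,0],[0,0,0]],
])

```text
time_s: 18.2
ee_pos: [421.6, -197.9, 37.9]
ee_rot: [179.9, -0.2, -2.4]
force: [1.0, -0.1, 1.0]
gripper_width: 0.5
gripper_force: 0.0
```

Emit:
send_rows([
  [[0.01,0,0],[0,0,0]],
  [[0.01,0,0],[0,0,0]],
  [[0.01,0,0],[0,0,0]],
  [[0,0,0],[0,0,0]],
])

```text
time_s: 18.6
ee_pos: [435.3, -198.1, 37.8]
ee_rot: [180.0, -0.1, -2.4]
force: [1.3, 0.0, -0.1]
gripper_width: 0.1
gripper_force: 0.0
```

```bash
python3 go.py 448 -196 37;python3 - <<'E'
from fit import *
bins()
E
```

```text
18.6 [ 435.3 -198.1   37.8] [ 1.7997e+02 -8.0000e-02 -2.3600e+00] [ 1.3  0.  -0.1] 0.1 0.0 need [ 0.0253 -0.0052  0.0016]
{'side': 4, 'top': 7}
y 236.9 x 458.8 yaw -0.80 z 44 err 0.228
y -72.7 x 536.4 yaw -3.95 z 0 err 0.388
y -139.2 x 539.5 yaw -2.25 z 0 err 0.138
y -183.7 x 539.2 yaw -20.37 z 0 err 0.641
y -227.7 x 545.8 yaw 50.24 z 0 err 1.186
y -301.1 x 533.0 yaw -0.41 z 0 err 2.007
y -395.5 x 522.2 yaw -3.71 z 0 err 1.276
```

Emit:
send_rows([
  [[0.01,0,0],[0,0,0]],
  [[0.01,0,0],[0,0,0]],
  [[0.005,0,0],[0,0,0]],
  [[0,0,0],[0,0,0]],
])

```text
time_s: 19.3
ee_pos: [447.5, -198.5, 37.7]
ee_rot: [180.0, -0.0, -2.4]
force: [-0.1, -0.1, -0.1]
gripper_width: 0.1
gripper_force: 0.0
```

Emit:
send_rows([
  [[0.005,0,0],[0,0,0]],
  [[0.003,0,0],[0,0,0]],
  [[0,0,0],[0,0,0]],
  [[-0.05,0,0],[0,0,0]],
  [[-0.08,0,0],[0,0,0]],
  [[0,0,-0.09],[0,0,0]],
  [[0,-0.09,-0.02],[0,0,0]],
  [[0,-0.09,0],[0,0,0]],
  [[0,-0.09,0],[0,0,0]],
  [[0,0,0],[0,0,0]],
])

```text
time_s: 20.3
ee_pos: [391.4, -57.0, 93.0]
ee_rot: [-179.9, -0.0, -2.0]
force: [0.1, -0.9, 0.1]
gripper_width: 0.7
gripper_force: 0.0
```

```bash
python3 go.py 448 -196 37;python3 - <<'E'
from fit import *
bins()
a=grab_frame("top")[160:250,240:390]; b=grab_frame("side")[115:235,225:355]
cv2.imwrite("pics/t6.png",np.hstack([cv2.resize(a[:,:,::-1],(450,270)),cv2.resize(b[:,:,::-1],(292,270))]))
E
```

```text
20.3 [391.4 -57.   93. ] [-1.7994e+02 -5.0000e-02 -2.0200e+00] [ 0.1 -0.9  0.1] 0.7 0.0 need [0.1229 0.2739 0.1118]
{'side': 4, 'top': 7}
y 235.9 x 459.1 yaw -1.37 z 44 err 0.211
y -72.6 x 537.8 yaw -4.57 z 0 err 0.442
y -138.0 x 537.5 yaw -1.54 z 0 err 0.453
y -188.8 x 537.6 yaw 11.88 z 0 err 0.891
y -241.2 x 533.6 yaw 16.72 z 0 err 1.480
y -303.3 x 525.7 yaw -2.20 z 0 err 2.183
y -393.7 x 523.7 yaw -3.85 z 0 err 1.149
```

View pics/t6.png

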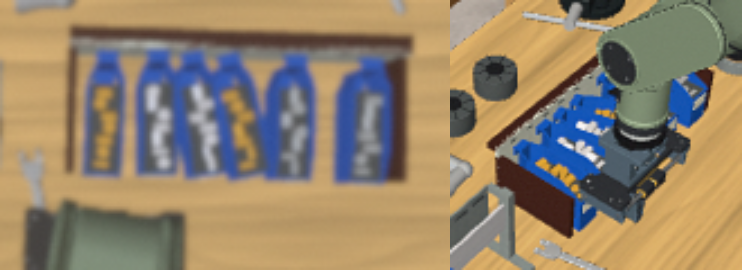

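Emit:
send_rows([
  [[0,0.04,0],[0,0,0]],
  [[0,0.08,0],[0,0,0]],
  [[0,0.08,0],[0,0,0]],
  [[0,0.08,0],[0,0,0]],
  [[0,0.08,0],[0,0,0]],
  [[0,0.08,0],[0,0,0]],
  [[0,0.08,0.04],[0,0,0]],
  [[0,0.05,0.06],[0,0,0]],
  [[0,0,0],[0,0,0]],
  [[0,0,0],[0,0,0]],
])

```text
time_s: 21.7
ee_pos: [378.6, -345.8, 42.0]
ee_rot: [-179.9, 0.1, -2.5]
force: [0.4, -0.1, 0.1]
gripper_width: 0.5
gripper_force: 0.0
```

```bash
python3 go.py 400 -342.4 40;python3 - <<'E'
from fit import *
bins()
E
```

```text
21.7 [ 378.6 -345.8   42. ] [-1.7989e+02  1.1000e-01 -2.5000e+00] [ 0.4 -0.1  0.1] 0.5 0.0 need [ 0.0425 -0.0086  0.004 ]
{'side': 7, 'top': 7}
y 236.6 x 460.1 yaw -3.43 z 44 err 0.194
y -72.1 x 537.1 yaw -2.87 z 0 err 0.381
y -139.0 x 536.2 yaw -0.16 z 0 err 0.135
y -189.0 x 533.3 yaw 9.32 z 0 err 0.110
y -237.8 x 531.2 yaw 12.85 z 0 err 0.173
y -301.2 x 527.7 yaw -4.47 z 0 err 0.272
y -393.6 x 522.0 yaw -3.71 z 0 err 0.270
```

Emit:
send_rows([
  [[0,-0.008,0.004],[0,0,0]],
  [[0.04,0,0],[0,0,0]],
  [[0.05,0,0],[0,0,0]],
  [[0.05,0,0],[0,0,0]],
  [[0.05,0,0],[0,0,0]],
  [[0.04,0,0],[0,0,0]],
  [[0,0,0],[0,0,0]],
  [[0,-0.01,0],[0,0,0]],
  [[0,-0.01,0],[0,0,0]],
  [[0,0,0],[0,0,0]],
])

```text
time_s: 23.0
ee_pos: [494.1, -335.6, 40.8]
ee_rot: [-180.0, 0.1, -2.3]
force: [0.3, -0.3, 0.4]
gripper_width: 0.5
gripper_force: 0.3
```

Emit:
send_rows([
  [[0,-0.01,0],[0,0,0]],
  [[0,-0.01,0],[0,0,0]],
  [[0,-0.01,0],[0,0,0]],
  [[0,-0.01,0],[0,0,0]],
  [[0,0,0],[0,0,0]],
])

```text
time_s: 23.5
ee_pos: [496.0, -315.7, 40.8]
ee_rot: [-180.0, -0.0, -2.3]
force: [-0.1, -1.8, 0.1]
gripper_width: 0.2
gripper_force: 0.5
```

```bash
python3 go.py 400 -342.4 40;python3 - <<'E'
from fit import *
bins()
E
```

```text
23.5 [ 496.  -315.7   40.8] [-1.7998e+02 -1.0000e-02 -2.3400e+00] [-0.1 -1.8  0.1] 0.2 0.5 need [-0.1898  0.0611  0.0016]
{'side': 5, 'top': 6}
y 237.1 x 459.9 yaw -4.13 z 44 err 0.255
y -72.9 x 537.7 yaw -3.06 z 0 err 0.355
y -137.9 x 536.6 yaw -0.86 z 0 err 0.090
y -186.7 x 535.0 yaw 3.03 z 0 err 0.577
y -225.4 x 531.7 yaw -9.39 z 0 err 0.779
y -575.9 x 487.8 yaw -0.23 z 0 err 2.043
```

Emit:
send_rows([
  [[0,-0.01,0],[0,0,0]],
  [[0,-0.01,0],[0,0,0]],
  [[0,-0.006,0],[0,0,0]],
  [[0,0,0],[0,0,0]],
  [[0,0.03,0],[0,0,0]],
  [[-0.08,0,0],[0,0,0]],
  [[-0.08,0,0],[0,0,0]],
  [[-0.09,0,0],[0,0,0]],
  [[-0.05,0,0],[0,0,0]],
  [[0,0,0],[0,0,0]],
])

```text
time_s: 24.8
ee_pos: [342.5, -311.6, 40.5]
ee_rot: [-179.9, 0.2, -2.5]
force: [0.7, -0.4, -0.2]
gripper_width: 0.3
gripper_force: 0.0
```

```bash
python3 go.py 400 -342.4 40;python3 - <<'E'
from fit import *
bins()
a=grab_frame("top")[160:250,240:390]; b=grab_frame("side")[115:235,225:355]
cv2.imwrite("pics/t7.png",np.hstack([cv2.resize(a[:,:,::-1],(450,270)),cv2.resize(b[:,:,::-1],(292,270))]))
E
```

```text
24.8 [ 342.5 -311.6   40.5] [-1.7986e+02  1.6000e-01 -2.5300e+00] [ 0.7 -0.4 -0.2] 0.3 0.0 need [0.1176 0.0566 0.0006]
{'side': 7, 'top': 6}
y 235.7 x 458.7 yaw -1.72 z 44 err 0.180
y -71.5 x 535.8 yaw -5.27 z 0 err 0.413
y -191.0 x 535.2 yaw 0.42 z 0 err 0.135
y -233.6 x 530.9 yaw -0.84 z 0 err 0.145
y -276.3 x 529.8 yaw -1.34 z 0 err 0.155
y -392.9 x 521.9 yaw -4.25 z 0 err 0.124
```

View pics/t7.png

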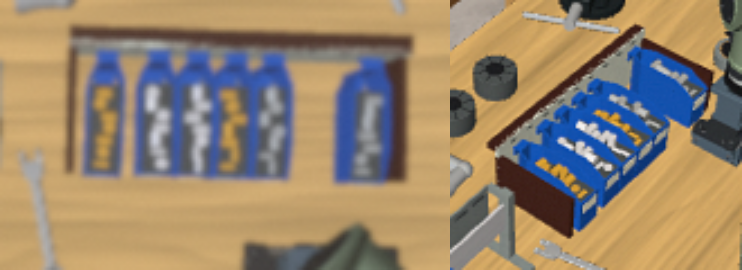

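Emit:
send_rows([
  [[0,0,-0.09],[0,0,0]],
  [[0,0,-0.09],[0,0,0]],
  [[0,0,-0.09],[0,0,0]],
  [[0,-0.02,-0.09],[0,0,0]],
  [[0.01,-0.08,0],[0,0,0]],
  [[0.01,-0.09,0],[0,0,0]],
  [[0.01,-0.09,0],[0,0,0]],
  [[0.01,-0.09,0],[0,0,0]],
  [[0.01,-0.09,0],[0,0,0]],
  [[0.01,-0.09,0],[0,0,0]],
], grip=0)

```text
time_s: 26.2
ee_pos: [387.5, -36.7, 220.9]
ee_rot: [180.0, -0.0, -2.3]
force: [0.4, -0.6, 0.5]
gripper_width: 77.3
gripper_force: 0.0
```

Emit:
send_rows([
  [[0.01,-0.09,0],[0,0,0]],
  [[0.02,-0.09,0],[0,0,0]],
  [[0.02,-0.09,0],[0,0,0]],
  [[0.02,-0.09,0],[0,0,0]],
  [[0.02,-0.09,0],[0,0,0]],
  [[0.01,-0.07,0],[0,0,0]],
  [[0,0,0],[0,0,0]],
  [[0,0,0],[0,0,0]],
])

```text
time_s: 27.0
ee_pos: [447.7, 219.6, 220.2]
ee_rot: [179.9, 0.1, -2.2]
force: [0.1, -0.0, 0.6]
gripper_width: 91.4
gripper_force: 0.0
```

```bash
python3 go.py 445 235.5 89
```

```text
27.0 [447.7 219.6 220.2] [ 1.7994e+02  6.0000e-02 -2.2300e+00] [ 0.1 -0.   0.6] 91.4 0.0 need [-0.0063 -0.0318  0.2623]
```

Emit:
send_rows([
  [[-0.006,-0.032,0],[0,0,0]],
  [[0,0,0.06],[0,0,0]],
  [[0,0,0.07],[0,0,0]],
  [[0,0,0.07],[0,0,0]],
  [[0,0,0.062],[0,0,0]],
  [[0,0,0],[0,0,0]],
  [[0,0,0],[0,0,0]],
])

```text
time_s: 27.7
ee_pos: [445.9, 234.3, 90.2]
ee_rot: [180.0, 0.0, -2.4]
force: [-0.0, -0.3, 1.0]
gripper_width: 90.9
gripper_force: 0.0
```

Emit:
send_rows([
  [[0,0,0],[0,0,0]],
  [[0,0,0],[0,0,0]],
  [[0,0,0],[0,0,0]],
  [[0,0,0],[0,0,0]],
  [[0,0,0],[0,0,0]],
  [[0,0,0],[0,0,0]],
  [[0,0,0],[0,0,0]],
  [[0,0,0],[0,0,0]],
], grip=1, grip_force=40)

```text
time_s: 28.5
ee_pos: [445.7, 235.3, 89.8]
ee_rot: [-180.0, -0.0, -2.3]
force: [-0.6, 1.8, 1.6]
gripper_width: 45.8
gripper_force: 40.0
```

Emit:
send_rows([
  [[0,0,-0.02],[0,0,0]],
  [[0,0,-0.02],[0,0,0]],
  [[0,0,-0.03],[0,0,0]],
  [[0,0,-0.03],[0,0,0]],
  [[-0.06,0,-0.03],[0,0,0]],
  [[-0.06,0,0],[0,0,0]],
  [[-0.06,0,0],[0,0,0]],
  [[0,0,0],[0,0,0]],
])

```text
time_s: 29.3
ee_pos: [351.4, 237.5, 154.8]
ee_rot: [179.9, 0.2, -2.3]
force: [0.5, -0.2, -2.9]
gripper_width: 45.5
gripper_force: 40.0
```

```bash
python3 go.py 345 -326 80
python3 - <<'E'
from fit import *
bins()
E
```

```text
29.3 [351.4 237.5 154.8] [179.88   0.23  -2.28] [ 0.5 -0.2 -2.9] 45.5 40.0 need [0.0327 1.1263 0.1519]
{'side': 1, 'top': 6}
y -71.6 x 537.1 yaw -3.49 z 0 err 1.477
y -137.4 x 534.5 yaw -1.59 z 0 err 1.472
y -186.9 x 535.0 yaw -1.18 z 0 err 1.413
y -232.2 x 530.1 yaw -2.90 z 0 err 1.389
y -276.4 x 529.5 yaw -4.05 z 0 err 1.405
y -394.4 x 522.7 yaw -5.17 z 0 err 1.390
```

Emit:
send_rows([
  [[0.01,0.04,0],[0,0,0]],
  [[0.01,0.08,0],[0,0,0]],
  [[0.01,0.08,0],[0,0,0]],
  [[0,0.08,0],[0,0,0]],
  [[0,0.08,0],[0,0,0]],
  [[0,0.08,0],[0,0,0]],
  [[0,0.08,0],[0,0,0]],
  [[0,0.08,0],[0,0,0]],
  [[0,0.08,0],[0,0,0]],
  [[0,0.08,0],[0,0,0]],
])

```text
time_s: 30.6
ee_pos: [355.1, -143.8, 154.8]
ee_rot: [180.0, -0.0, -2.4]
force: [1.4, -0.3, -2.4]
gripper_width: 45.9
gripper_force: 40.0
```

Emit:
send_rows([
  [[0,0.08,0],[0,0,0]],
  [[0,0.08,0],[0,0,0]],
  [[0,0.08,0],[0,0,0]],
  [[0,0.08,0.01],[0,0,0]],
  [[0,0.07,0.03],[0,0,0]],
  [[0,0.05,0.05],[0,0,0]],
  [[0,0,0.06],[0,0,0]],
  [[0,0,0],[0,0,0]],
  [[0,0,0],[0,0,0]],
])

```text
time_s: 31.5
ee_pos: [345.8, -361.4, 79.5]
ee_rot: [-179.9, 0.1, -2.4]
force: [0.1, -0.5, -2.7]
gripper_width: 46.0
gripper_force: 40.0
```

```bash
python3 go.py 345 -327.5 51
python3 - <<'E'
from fit import *
bins()
a=grab_frame("top")[160:280,240:390]; b=grab_frame("side")[115:235,225:385]
cv2.imwrite("pics/t8.png",np.hstack([cv2.resize(a[:,:,::-1],(450,360)),cv2.resize(b[:,:,::-1],(350,360))]))
E
```

```text
31.5 [ 345.8 -361.4   79.5] [-1.7993e+02  6.0000e-02 -2.3900e+00] [ 0.1 -0.5 -2.7] 46.0 40.0 need [-0.0044 -0.0677  0.0571]
{'side': 7, 'top': 7}
y -73.0 x 535.8 yaw -2.41 z 0 err 0.359
y -138.4 x 535.8 yaw -2.28 z 0 err 0.092
y -187.5 x 535.2 yaw 2.41 z 0 err 0.088
y -234.2 x 531.1 yaw 5.82 z 0 err 0.139
y -277.0 x 530.7 yaw -1.68 z 0 err 0.155
y -383.2 x 446.1 yaw -9.07 z 0 err 0.993
y -393.0 x 523.2 yaw -4.24 z 0 err 0.087
```

View pics/t8.png

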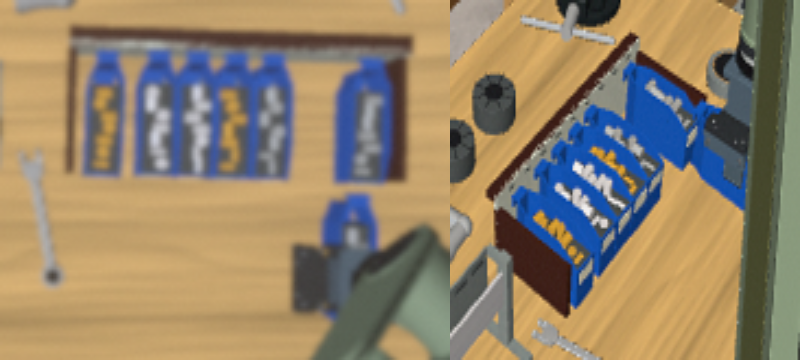

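Emit:
send_rows([
  [[0,-0.034,0],[0,0,0]],
  [[0,-0.034,0.02],[0,0,0]],
  [[0,0,0.036],[0,0,0]],
  [[0,0,0],[0,0,0]],
  [[0.03,0,0],[0,0,0]],
  [[0.03,0,0],[0,0,0]],
  [[0.02,0,0],[0,0,0]],
  [[0.02,0,0],[0,0,0]],
  [[0.02,0,0],[0,0,0]],
  [[0,0,0],[0,0,0]],
])

```text
time_s: 32.9
ee_pos: [409.0, -330.2, 51.8]
ee_rot: [180.0, -0.1, -2.3]
force: [0.5, 0.5, -3.0]
gripper_width: 46.1
gripper_force: 40.0
```

Emit:
send_rows([
  [[0.02,0,0],[0,0,0]],
  [[0.02,0,0],[0,0,0]],
  [[0.01,0,0],[0,0,0]],
  [[0,0,0],[0,0,0]],
  [[0,0,0.004],[0,0,0]],
  [[0,0,0.003],[0,0,0]],
  [[0,0,0],[0,0,0]],
])

```text
time_s: 33.6
ee_pos: [433.2, -331.0, 49.7]
ee_rot: [180.0, -0.1, -2.4]
force: [1.5, 2.2, 5.3]
gripper_width: 45.2
gripper_force: 40.0
```

Landed. Release, retreat, close.

Emit:
send_rows([
  [[0,0,0],[0,0,0]],
  [[0,0,0],[0,0,0]],
  [[0,0,0],[0,0,0]],
  [[0,0,-0.05],[0,0,0]],
  [[0,0,-0.08],[0,0,0]],
  [[0,0,-0.07],[0,0,0]],
  [[-0.05,0,0],[0,0,0]],
  [[-0.08,0,0],[0,0,0]],
  [[-0.07,0,0],[0,0,0]],
  [[0,0,0],[0,0,0]],
], grip=0)

```text
time_s: 34.6
ee_pos: [328.4, -325.4, 147.9]
ee_rot: [-179.9, 0.2, -2.5]
force: [-0.2, 0.7, -0.5]
gripper_width: 91.1
gripper_force: 0.0
```

Emit:
send_rows([
  [[0,0,0],[0,0,0]],
  [[0,0,0],[0,0,0]],
  [[0,0,0],[0,0,0]],
  [[0,0,0],[0,0,0]],
  [[0,0,0],[0,0,0]],
  [[0,0,0],[0,0,0]],
  [[0,0,0],[0,0,0]],
], grip=1)

```text
time_s: 35.3
ee_pos: [332.5, -326.7, 148.1]
ee_rot: [180.0, 0.0, -2.3]
force: [-0.5, 0.1, -0.1]
gripper_width: 38.0
gripper_force: 0.0
```

```bash
python3 go.py 335 -327 37
python3 - <<'E'
from fit import *
bins()
E
```

```text
35.3 [ 332.5 -326.7  148.1] [180.     0.    -2.35] [-0.5  0.1 -0.1] 38.0 0.0 need [0.005  0.0004 0.2223]
{'side': 7, 'top': 7}
y -72.5 x 535.8 yaw -4.00 z 0 err 0.492
y -136.0 x 535.1 yaw -0.33 z 0 err 0.129
y -187.8 x 534.8 yaw -1.21 z 0 err 0.115
y -233.1 x 533.3 yaw 2.53 z 0 err 0.150
y -277.5 x 530.3 yaw -0.73 z 0 err 0.157
y -333.7 x 448.2 yaw -5.63 z 0 err 0.063
y -392.8 x 522.7 yaw -3.50 z 0 err 0.099
```

Emit:
send_rows([
  [[0,0,0.07],[0,0,0]],
  [[0,0,0.08],[0,0,0]],
  [[0,0,0.072],[0,0,0]],
  [[0,0,0],[0,0,0]],
  [[0.03,0,0],[0,0,0]],
  [[0.03,0,0],[0,0,0]],
  [[0.03,0,0],[0,0,0]],
  [[0.03,0,0],[0,0,0]],
  [[0.03,0,0],[0,0,0]],
  [[0.03,0,0],[0,0,0]],
])

```text
time_s: 36.6
ee_pos: [423.9, -330.5, 37.6]
ee_rot: [180.0, -0.0, -2.3]
force: [-2.0, 0.4, 1.3]
gripper_width: 0.8
gripper_force: 0.8
```

Emit:
send_rows([
  [[0.015,0,0],[0,0,0]],
  [[0.015,0,0],[0,0,0]],
  [[0.01,0,0],[0,0,0]],
  [[0.006,0,0],[0,0,0]],
  [[0,0,0],[0,0,0]],
])

```text
time_s: 37.1
ee_pos: [443.6, -331.0, 36.9]
ee_rot: [-179.9, 0.2, -2.3]
force: [-4.6, -0.3, 1.3]
gripper_width: 0.6
gripper_force: 2.5
```

Emit:
send_rows([
  [[0.004,0,0],[0,0,0]],
  [[0,0,0],[0,0,0]],
])

```text
time_s: 37.3
ee_pos: [443.5, -330.8, 36.8]
ee_rot: [-179.9, 0.4, -2.3]
force: [-10.2, -1.1, 5.5]
gripper_width: 0.2
gripper_force: 5.2
```

Emit:
send_rows([
  [[-0.04,0,0],[0,0,0]],
  [[0,0.06,0],[0,0,0]],
  [[0,0.058,0],[0,0,0]],
  [[0,0,0],[0,0,0]],
  [[0.02,0,0],[0,0,0]],
  [[0.01,0,0],[0,0,0]],
  [[0.006,0,0],[0,0,0]],
  [[0,0,0],[0,0,0]],
])

```text
time_s: 38.1
ee_pos: [440.9, -389.2, 36.9]
ee_rot: [-179.9, 0.3, -2.2]
force: [-7.2, -2.5, 3.4]
gripper_width: 0.2
gripper_force: 3.9
```

Emit:
send_rows([
  [[-0.04,0,0],[0,0,0]],
  [[0,-0.07,0],[0,0,0]],
  [[0,-0.08,0],[0,0,0]],
  [[0,-0.08,0],[0,0,0]],
  [[0,0,0],[0,0,0]],
  [[0.02,0,0],[0,0,0]],
  [[0.01,0,0],[0,0,0]],
  [[0.006,0,0],[0,0,0]],
  [[0,0,0],[0,0,0]],
])

```text
time_s: 39.0
ee_pos: [446.0, -276.1, 36.9]
ee_rot: [180.0, 0.0, -2.4]
force: [-0.7, 0.0, 0.6]
gripper_width: 0.6
gripper_force: 0.3
```

Emit:
send_rows([
  [[-0.036,0,0],[0,0,0]],
  [[0,-0.04,0],[0,0,0]],
  [[0,-0.045,0],[0,0,0]],
  [[0,0,0],[0,0,0]],
  [[0.02,0,0],[0,0,0]],
  [[0.01,0,0],[0,0,0]],
  [[0.006,0,0],[0,0,0]],
  [[0,0,0],[0,0,0]],
])

```text
time_s: 39.8
ee_pos: [447.9, -233.5, 37.0]
ee_rot: [180.0, -0.0, -2.4]
force: [-1.1, -0.3, -0.0]
gripper_width: 0.5
gripper_force: 0.0
```

Emit:
send_rows([
  [[-0.036,0,0],[0,0,0]],
  [[0,-0.045,0],[0,0,0]],
  [[0,-0.045,0],[0,0,0]],
  [[0,0,0],[0,0,0]],
  [[0.02,0,0],[0,0,0]],
  [[0.01,0,0],[0,0,0]],
  [[0.006,0,0],[0,0,0]],
  [[0,0,0],[0,0,0]],
])

```text
time_s: 40.6
ee_pos: [449.8, -188.6, 37.0]
ee_rot: [180.0, -0.0, -2.4]
force: [0.4, -0.0, -0.8]
gripper_width: 0.9
gripper_force: 0.0
```

Emit:
send_rows([
  [[-0.036,0,0],[0,0,0]],
  [[0,-0.055,0],[0,0,0]],
  [[0,-0.055,0],[0,0,0]],
  [[0,0,0],[0,0,0]],
  [[0.02,0,0],[0,0,0]],
  [[0.01,0,0],[0,0,0]],
  [[0.006,0,0],[0,0,0]],
  [[0,0,0],[0,0,0]],
])

```text
time_s: 41.4
ee_pos: [452.0, -133.6, 37.0]
ee_rot: [180.0, -0.0, -2.4]
force: [-0.2, -0.1, 0.1]
gripper_width: 0.4
gripper_force: 0.0
```

Emit:
send_rows([
  [[-0.036,0,0],[0,0,0]],
  [[0,-0.06,0],[0,0,0]],
  [[0,-0.065,0],[0,0,0]],
  [[0,0,0],[0,0,0]],
  [[0.02,0,0],[0,0,0]],
  [[0.01,0,0],[0,0,0]],
  [[0.006,0,0],[0,0,0]],
  [[0,0,0],[0,0,0]],
])

```text
time_s: 42.2
ee_pos: [454.7, -71.3, 37.1]
ee_rot: [180.0, -0.0, -2.4]
force: [0.6, -0.4, -0.7]
gripper_width: 0.4
gripper_force: 0.0
```

Emit:
send_rows([
  [[-0.09,0,0],[0,0,0]],
  [[-0.09,0,0],[0,0,0]],
  [[-0.05,0,-0.05],[0,0,0]],
  [[0,0,-0.09],[0,0,0]],
  [[0,0,-0.09],[0,0,0]],
  [[0,0,0],[0,0,0]],
  [[0,0,0],[0,0,0]],
])

```text
time_s: 42.9
ee_pos: [339.6, -66.2, 153.0]
ee_rot: [180.0, -0.2, -2.4]
force: [0.5, -0.3, -0.2]
gripper_width: 0.3
gripper_force: 0.0
```

Run:
```python
from fit import *
bins()
a=grab_frame("top")[160:280,150:390]; b=grab_frame("side")[115:235,225:355]
cv2.imwrite("pics/t9.png",np.hstack([cv2.resize(a[:,:,::-1],(500,250)),cv2.resize(b[:,:,::-1],(271,250))]))
```

```text
{'side': 4, 'top': 6}
y -71.6 x 540.8 yaw -1.47 z 0 err 0.393
y -138.0 x 536.5 yaw -1.24 z 0 err 0.138
y -182.2 x 536.5 yaw -1.50 z 0 err 0.331
y -227.1 x 536.4 yaw 1.04 z 0 err 0.538
y -273.5 x 535.7 yaw 1.88 z 0 err 1.205
y -333.2 x 529.1 yaw -0.82 z 0 err 2.024
```

View pics/t9.png

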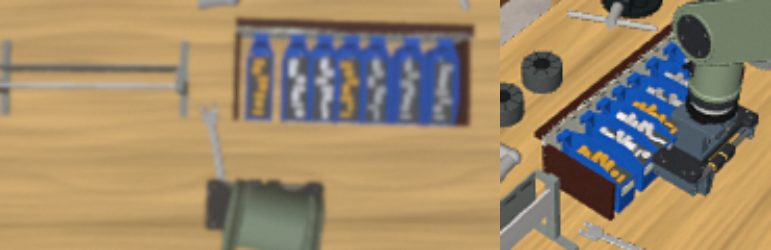

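```bash
python3 -c "
from workcell import *
print(job_done())"
```

```text
the job is handed in; nothing more can be done
None
```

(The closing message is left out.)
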